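# Gauge the guitar top

### The job

Slide the brass weight along the spruce guitar top, without lifting or tipping it, off the red dot it stands on and into the blue taped ring, and let go of it there. Then take the yellow thickness gauge out of its slanted holder and hold it upright on the red dot, pressing lightly so that its spring-loaded nose is pushed in about half way. Finish while still holding the gauge there, steady, with only your grip keeping it upright, and leave the other tools where they lie.

Things in the scene. Friction and masses are not known exactly. Their poses are not given: they have to be found in the camera images.
- soundboard: Spruce guitar top, 480 x 320 x 3 mm, cleated to a brown workboard (360 along its x, 540 along its y, 18 mm thick) fixed level on the bench. Origin: centre of the workboard's underside, on the bench; neck end to its +y, z up. The top's face is flat, 21 mm above the origin; six cleats at its edge reach 28 mm.
- dot: Red round sticker, 14 mm across, flat on the guitar top; the place to be gauged. Origin: its centre, at the height of the top's face. At the start the weight stands on it, its centre up to 8 mm off the dot's along the dot's x and as much along its y, and hides it.
- ring: Ring of blue tape flat on the guitar top, 80 mm inside diameter, 88 mm outside: the free place for the weight. Origin: its centre, at the height of the top's face.
- weight: Brass holding-down weight, about 0.65 kg, on a felt sole that slides easily (friction about 0.35): a disc 60 mm across and 28 mm high, a 14 mm neck from 28 to 36 mm, and a dark wooden knob 26 mm across from 36 to 58 mm above the sole. Origin: centre of the sole, z up. It may be gripped by the knob.
- holder: Black slanted holder fixed to the bench, base 120 x 80 x 12 mm. Origin: centre of its underside, z up. Its square socket (25 mm wide inside, mouth about 85 mm above the bench) leans 25 degrees from upright towards the holder's -x.
- gauge: Hand-held thickness gauge, 0.15 kg, 150 mm long along its z. Origin: nose tip when free. Steel barrel 22 mm thick to z = 70 mm; black collar 32 (x) x 36 (y) mm, z = 70 to 76 mm, rests on the socket's mouth; yellow handle 24 (x) x 30 (y) mm, z = 76 to 150 mm, display on +x. Starts in the socket, leaning 25 degrees (loose by a few); draw it 65 mm along its axis to clear.
- gauge_tip (a point): Rounded steel tip of the gauge's nose, 8 to 10 mm across; it moves with the nose.
- gauge_nose (a joint): How far the spring-loaded nose is pushed into the gauge (m): 0 free, 0.010 fully in. The spring takes about 1.2 N to start, 3 N at half way and 4.7 N fully in.
- fret_file: Steel fret file with wooden handle, 270 x 24 x 18 mm, lying on the flap shelf at the far side, its blade to its +x; leave alone. Origin: underside of the tool, z up.
- fret_puller: Fret puller (pincers) with red handles, 160 x 55 x 12 mm, lying on the flap shelf; leave alone. Origin: underside of the pivot.
- bone_nut: Ivory-coloured bone nut, 6 x 52 x 9 mm, lying on the bench; leave alone. Origin: centre of its underside.
- sanding_block: Oak sanding block, 110 x 65 x 36 mm, on the bench; leave alone. Origin: centre of its underside.
- tuning_fork: Nickel tuning fork, 128 x 22 x 8 mm, lying on the bench, tines to its +x; leave alone. Origin: underside, near where the tines meet.
- glue_bottle: White glue bottle with orange cap, 52 mm across, 140 mm high, standing on the bench; leave alone. Origin: centre of its underside.
There are look-alikes about, which are no part of the job. There is more than one size of the gauge; the one meant has the size given above.

How it is judged:
By the outcome, as a careful person would: the job done as asked, in the order asked, and still so for the second after the job is handed in, while the arm keeps its last pose, push and grip.
It also fails if it takes over 67 s, if anything falls off the work surface, if the arm or the gripper's body presses on something with over 40 N, if the wrist force passes 120 N, or if a joint passes its speed limit or range.

### The arm

A 6-joint arm with a two-finger parallel gripper is mounted at the origin on the work surface. World frame = base frame: x ahead of the robot, y to its left, z up, the work surface at z = 0. Lengths are in m, angles in degrees, forces in N, time in s.
With the tool pointing down it reaches from about 0.375 to 0.9 m from the base axis. Payload 3.1 kg.
Tool frame: the origin (TCP) lies midway between the tips of the shut fingers; the grasp point (between the pads) lies 19 mm behind it; z points along the fingers, x is the direction in which the jaws open and shut, and the axes are right-handed (so a half turn about z gives the same grasp; the last joint's range is limited). The gripper opens to 85 mm and grips with 20 to 120 N. Pads are 22 mm wide; open, the fingers measure 114 mm over their backs; the gripper's body (76 mm by 85 mm) begins 54 mm behind the grasp point. The pads swing forward as they close: fully open they stand 13 mm farther back than shut.
Start: joints at [-73.94, 30.224, 82.088, -0, 67.689, -10.227], TCP at [0.277, -0.56, 0.231] pointing down, gripper open.
Joint ranges: [-176.69, 176.69], [-43.24, 126.21], [12.49, 139.97], [-82, 262], [0, 151.66], [-163.58, 163.58]. Speed limits (degrees/s): [159.86, 159.86, 180, 180, 180, 180].

### API

Orientations are given as a 3x3 rotation matrix whose columns are the frame's x, y, z axes.
In Python, from plant import arm, cams gives the robot as it stands. The module is installed in compiled form; this text tells all that it offers.
- The arm moves only by the shell command python3 -m handwheel 'ROWS' [FORCE]. ROWS is JSON, a list of rows, each an object with "travel": the shift along the tool's x, y, z in m, a list of three; "turn": the turn, a rotation vector about the tool's x, y, z in rad, a list of three; "gripper": the opening in per cent of the stroke, from 0 (shut) to 100 (fully open). In form: [{"travel": [x, y, z], "turn": [ax, ay, az], "gripper": gripper}, ...]. A call has exactly 5 rows; each row shifts and turns the commanded pose from where the row before left it, along the tool's axes as they then stand; what a row does not reach is not made up. A row lasts 1/10 s, in which the tool goes at most 50 mm and 8.59 degrees, less where a joint would pass 70% of its speed; a pose out of reach is approached as far as the arm can. A call is refused whole if a number of a shift passes 0.05 or a number of a turn 0.15, either way. A call with a gripper value outside its range is refused whole. The fingers move at their own pace and stop on an object; FORCE is the grip in N (left out, the last holds). Time passes only in rows, so rows that do not move let the fingers close, or fill a call up. It gives the time, the measured TCP pose, the force and the opening at its end, in the units of the state.
- arm.get_obs(): the state, without advancing time (a new reading comes with each control period).
- cams.snapshot(name): name is "scene" or "top"; returns the picture (400x640x3 uint8, blue, green, red); there is no depth.
- cams.camera_info(name): a dict with "camera_matrix" (3x3 intrinsics, pixels), "pose" (4x4, takes a point from camera to world coordinates). Camera axes: x right, y down, z forward; pixel columns grow to the right and rows downward; lengths in m; the calibration is good to about 2 mm. A picture is of the moment at which its call begins. camera_info takes no time and is no camera call.
- arm.job_done(): hands the job in, once; it reports no verdict.
The state is a dict: "time_s": time; "joints": joint angles; "qvel": joint speeds; "joint_torque": joint torques, N m; "tool_pos": TCP position; "tool_rot": TCP orientation; "force": force on the tool from outside, world axes, zero at the start; "ft_torque": the same for the moment, N m; "gripper_width": finger opening in m.
Only numpy, scipy, OpenCV 4.12 (cv2) and the standard library are available. Lean on these libraries where they do the work, as an engineer would, in place of code of your own. Each camera call takes 0.05 s, during which the arm holds its last target. There are 200 camera calls.

## Working session

There is one attempt and no reset: what is moved stays moved. The work goes in short steps, Python scripts to look and compute and a shell command to move; the robot and the scene stay as the last step left them, time stands still between calls to the robot, and variables do not carry over. Pictures are saved under pics/ and viewed, about 8 in all and at most 12, crops included, and the job is handed in when it is done.

```bash
mkdir -p pics; python3 - <<'E'
from plant import arm,cams
import cv2
for n in("scene","top"):
    i=cams.camera_info(n);print(n,i["camera_matrix"],i["pose"])
    cv2.imwrite(f"pics/{n}0.png",cams.snapshot(n))
print(arm.get_obs())
E
```

```text
scene [[366.50263208   0.         325.74269394]
 [  0.         366.50263208 201.30570485]
 [  0.           0.           1.        ]] [[-0.6918699   0.509976   -0.51111693  1.18783373]
 [ 0.72199636  0.48267403 -0.4957288   0.48747176]
 [-0.00610692 -0.7120044  -0.70214845  0.8720531 ]
 [ 0.          0.          0.          1.        ]]
top [[448.23768678   0.         318.98046855]
 [  0.         448.23768678 195.17952266]
 [  0.           0.           1.        ]] [[-0.01590795 -0.98954086  0.14337301  0.34028836]
 [-0.99984566  0.01681236  0.00509878 -0.10224627]
 [-0.00745589 -0.14326978 -0.98965559  1.74941061]
 [ 0.          0.          0.          1.        ]]
{'time_s': 0.1, 'joints': array([-7.39393545e+01,  3.02756895e+01,  8.21493711e+01, -1.46608624e-03,
        6.76889413e+01, -1.02275826e+01]), 'qvel': array([ 0.03467397, -0.16023087, -0.19158575, -0.03296371, -0.01283211,
       -0.01659178]), 'joint_torque': array([-8.25899479e-04, -4.43305421e+01, -1.78586143e+01, -3.01074770e-04,
        3.86219457e-03, -3.63733321e-06]), 'tool_pos': array([ 0.27664012, -0.55972206,  0.23040767]), 'tool_rot': array([[ 4.42895159e-01, -8.96573226e-01, -5.73210015e-04],
       [-8.96571262e-01, -4.42895407e-01,  1.90549786e-03],
       [-1.96229044e-03, -3.30012150e-04, -9.99998020e-01]]), 'force': array([ 0.06213512, -0.04676551, -0.07539318]), 'ft_torque': array([ 0.0018857 , -0.00530978,  0.03542583]), 'gripper_width': 0.08521447144175963}
```

View pics/scene0.png

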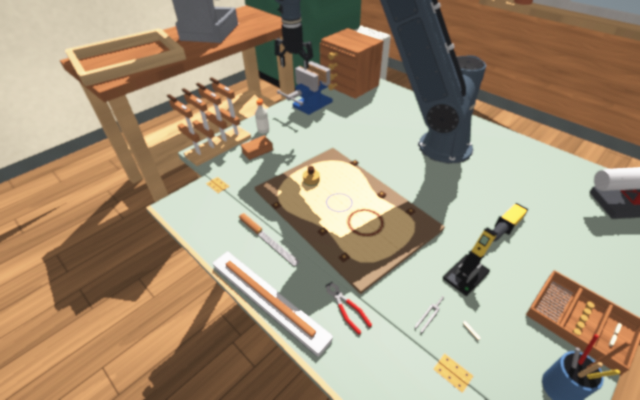

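View pics/top0.png

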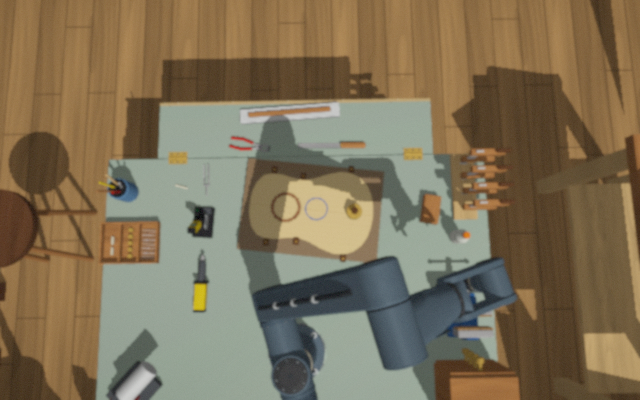

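Picture 1 (scene): weight at (311,175), blue ring at (340,202), sound hole rosette at (366,222), holder at (467,270) with a yellow-handled thing at (483,243), and a second yellow-handled thing at (510,218). Picture 2 (top): weight at (354,210), ring at (317,209), holder at (203,221), second yellow thing at (200,290). Next, one close crop of both.

```bash
python3 - <<'E'
import cv2,numpy as np
s=cv2.imread("pics/scene0.png");t=cv2.imread("pics/top0.png")
a=cv2.resize(s[190:300,430:540],(400,400),interpolation=3)
b=cv2.resize(t[195:320,160:260],(320,400),interpolation=3)
c=cv2.resize(s[155:235,290:400],(400,291)[:2],interpolation=3)[:200]
c=cv2.resize(s[160:220,290:370],(400,300)[:2],interpolation=3)[:200]
d=cv2.resize(t[190:230,290:370],(400,200),interpolation=3)
o=np.zeros((600,800,3),np.uint8);o[:400,:400]=a;o[:400,400:720]=b;o[400:,:400]=c;o[400:,400:]=d
cv2.imwrite("pics/crop1.png",o)
E
```

```text
(no output)
```

View pics/crop1.png

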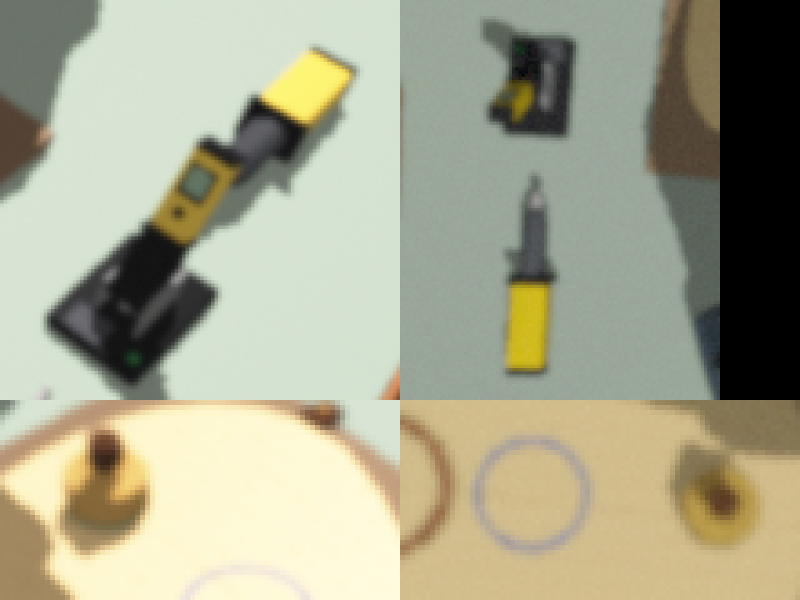

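Candidates for the gauge: the one in the holder, scene (486,243), and the one lying at (510,218), which is bigger and not in the holder. I choose the one in the holder; its leaning handle with display is seen in the crop. Weight at top (354,210); ring centre at top (316.4,208.8).

```bash
cat > h.py <<'E'
import numpy as np
from plant import arm,cams
I={n:(np.array(cams.camera_info(n)["camera_matrix"]),np.array(cams.camera_info(n)["pose"])) for n in("scene","top")}
def ray(n,p):
    K,T=I[n];d=T[:3,:3]@np.linalg.solve(K,[p[0],p[1],1]);return T[:3,3],d/np.linalg.norm(d)
def onz(n,p,z):
    o,d=ray(n,p);return o+d*(z-o[2])/d[2]
def tri(ps,pt):
    A=[];b=[]
    for n,p in(("scene",ps),("top",pt)):
        o,d=ray(n,p);M=np.eye(3)-np.outer(d,d);A.append(M);b.append(M@o)
    x=np.linalg.lstsq(np.vstack(A),np.hstack(b),rcond=None)[0]
    o,d=ray("top",pt);return x,np.linalg.norm(np.cross(x-o,d))
def proj(n,X):
    K,T=I[n];c=T[:3,:3].T@(np.array(X)-T[:3,3]);u=K@c;return u[:2]/u[2]
E
python3 - <<'E'
from h import *
np.set_printoptions(precision=4,suppress=True)
A=lambda x,y:(430+x*.275,190+y*.275); B=lambda x,y:(160+(x-400)/3.2,195+y/3.2)
D=lambda x,y:(290+(x-400)/5,190+(y-400)/5);C=lambda x,y:(290+x/5,160+(y-400)/5)
print("knob",onz("top",D(720,500),.079),onz("scene",C(104,440),.079),tri(C(104,440),D(720,500)))
print("disc",onz("top",D(720,508),.049))
print("ring",onz("top",D(532,494),.021), onz("scene",(339.5,202.5),.021))
for p in((516,37),(574,40),(567,136),(507,132)):print("base",onz("top",B(*p),.012))
for p in((50,322),(130,383),(216,295)):print("baseS",onz("scene",A(*p),.012))
print("green",tri(A(133,358),B(520,48)))
print("cap",tri(A(222,150),B(497,113)))
for n,p in(("disp",A(198,182)),):print(n,p)
E
```

```text
knob [ 0.524  -0.2239  0.079 ] [ 0.5291 -0.2207  0.079 ] (array([ 0.5248, -0.2246,  0.0742]), np.float64(0.0004995980438716863))
disc [ 0.5211 -0.2259  0.049 ]
ring [ 0.5375 -0.0825  0.021 ] [ 0.5412 -0.0766  0.021 ]
base [0.5552 0.3873 0.012 ]
base [0.5503 0.3162 0.012 ]
base [0.4335 0.3226 0.012 ]
base [0.4395 0.3955 0.012 ]
baseS [0.5571 0.3248 0.012 ]
baseS [0.5629 0.3943 0.012 ]
baseS [0.4481 0.4042 0.012 ]
green (array([0.5413, 0.3841, 0.0095]), np.float64(0.0013839675354416147))
cap (array([0.4529, 0.3654, 0.155 ]), np.float64(0.0008141733574714087))
disp (484.45, 240.05)
```

```bash
cat >> h.py <<'E'
from scipy.spatial.transform import Rotation as Rn
np.set_printoptions(precision=4,suppress=True)
def to(p,R=None):
    o=arm.get_obs();Rt=o["tool_rot"];print("pos",o["tool_pos"],"t",o["time_s"],"w",o["gripper_width"],"F",o["force"])
    print("shift(tool)",Rt.T@(np.array(p)-o["tool_pos"]))
    if R is not None: print("turn",Rn.from_matrix(Rt.T@np.array(R)).as_rotvec())
def tilt(t,yaw=-90):
    t=np.radians(t);a=np.radians(yaw);x=np.array([np.cos(a),np.sin(a),0]);y0=np.array([np.sin(a),-np.cos(a),0])
    return (Rn.from_rotvec(t*x).as_matrix()@np.c_[x,y0,[0,0,-1]])
E
python3 -m handwheel '[{"travel":[-0.019,-0.037,0.004],"turn":[0,0,0],"gripper":100},{"travel":[-0.019,-0.037,0.004],"turn":[0,0,0],"gripper":100},{"travel":[-0.019,-0.037,0.007],"turn":[0,0,0],"gripper":100},{"travel":[-0.019,-0.037,0.007],"turn":[0,0,0],"gripper":100},{"travel":[-0.019,-0.037,0.007],"turn":[0,0,0],"gripper":100}]' && python3 -m handwheel '[{"travel":[-0.019,-0.037,0.007],"turn":[0,0,0],"gripper":100},{"travel":[-0.019,-0.037,0.007],"turn":[0,0,0],"gripper":100},{"travel":[-0.019,-0.037,0.007],"turn":[0,0,0],"gripper":100},{"travel":[-0.019,-0.037,0.007],"turn":[0,0,0],"gripper":100},{"travel":[-0.019,-0.037,0.007],"turn":[0,0,0],"gripper":100}]' && python3 -m handwheel '[{"travel":[0,0,0],"turn":[0,0,0.11],"gripper":100},{"travel":[0,0,0],"turn":[0,0,0.11],"gripper":100},{"travel":[0,0,0],"turn":[0,0,0.11],"gripper":100},{"travel":[0,0,0],"turn":[0,0,0.12],"gripper":100},{"travel":[0,0,0],"turn":[0,0,0],"gripper":100}]'
python3 - <<'E'
from h import *
to([.525,-.224,.11],tilt(0))
import cv2
s=cams.snapshot("scene");t=cams.snapshot("top")
cv2.imwrite("pics/s2.png",s);cv2.imwrite("pics/t2.png",t)
P=proj("scene",arm.get_obs()["tool_pos"]);print(P,proj("top",arm.get_obs()["tool_pos"]))
a=cv2.resize(s[120:220,250:390],(560,400),interpolation=3)
cv2.imwrite("pics/c2.png",a)
E
```

```text
time_s: 0.6
tool_pos: [0.4012, -0.3916, 0.2018]
tool_rot: [[0.442, -0.897, -0.0], [-0.897, -0.442, 0.001], [-0.001, -0.0, -1.0]]
force: [0.1, -0.8, -0.2]
gripper_width: 0.0856
time_s: 1.1
tool_pos: [0.525, -0.2245, 0.1667]
tool_rot: [[0.443, -0.897, -0.001], [-0.897, -0.443, 0.0], [-0.001, 0.0, -1.0]]
force: [0.5, -0.7, -0.3]
gripper_width: 0.0854
time_s: 1.6
tool_pos: [0.5242, -0.2258, 0.1669]
tool_rot: [[0.009, -1.0, -0.001], [-1.0, -0.009, 0.001], [-0.001, 0.001, -1.0]]
force: [-0.3, -0.1, -1.1]
gripper_width: 0.0855
pos [ 0.5242 -0.2258  0.1669] t 1.6 w 0.08549506955758261 F [-0.2758 -0.0831 -1.1188]
shift(tool) [-0.0018 -0.0009  0.0569]
turn [0.0008 0.0005 0.0092]
[309.7975 145.5139] [356.3221 207.1812]
```

View pics/c2.png

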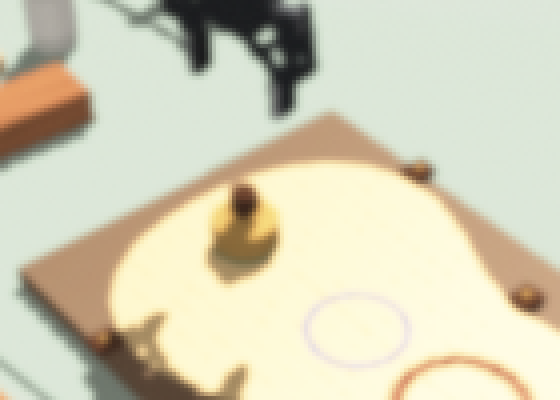

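Fingertips at crop (200,70)/(282,113), knob at (244,193): the tool hangs over the knob as reckoned. Descending and gripping.

```bash
python3 -m handwheel '[{"travel":[-0.001,-0.001,0.03],"turn":[0,0,0.009],"gripper":100},{"travel":[-0.001,-0.001,0.03],"turn":[0,0,0],"gripper":100},{"travel":[0,0,0.025],"turn":[0,0,0],"gripper":100},{"travel":[0,0,0.015],"turn":[0,0,0],"gripper":100},{"travel":[0,0,0.011],"turn":[0,0,0],"gripper":100}]' 25 && python3 -m handwheel '[{"travel":[0,0,0],"turn":[0,0,0],"gripper":60},{"travel":[0,0,0],"turn":[0,0,0],"gripper":40},{"travel":[0,0,0],"turn":[0,0,0],"gripper":20},{"travel":[0,0,0],"turn":[0,0,0],"gripper":10},{"travel":[0,0,0],"turn":[0,0,0],"gripper":10}]' && python3 -m handwheel '[{"travel":[0,0,0],"turn":[0,0,0],"gripper":10},{"travel":[0,0,0],"turn":[0,0,0],"gripper":10},{"travel":[0,0,0],"turn":[0,0,0],"gripper":10},{"travel":[0,0,0],"turn":[0,0,0],"gripper":10},{"travel":[0,0,0],"turn":[0,0,0],"gripper":10}]'
```

```text
time_s: 2.2
tool_pos: [0.5258, -0.2238, 0.0549]
tool_rot: [[0.001, -1.0, -0.002], [-1.0, -0.001, 0.001], [-0.001, 0.002, -1.0]]
force: [0.1, 0.7, -0.0]
gripper_width: 0.0855
time_s: 2.7
tool_pos: [0.5273, -0.225, 0.0576]
tool_rot: [[0.0, -1.0, 0.002], [-1.0, -0.0, -0.002], [0.002, -0.002, -1.0]]
force: [-1.0, -0.9, 4.5]
gripper_width: 0.0249
time_s: 3.2
tool_pos: [0.5273, -0.225, 0.0576]
tool_rot: [[0.0, -1.0, 0.002], [-1.0, -0.0, -0.002], [0.002, -0.002, -1.0]]
force: [0.3, -0.6, 5.2]
gripper_width: 0.025
```

```bash
python3 -m handwheel '[{"travel":[-0.002,0,0],"turn":[0,0,0],"gripper":10},{"travel":[-0.005,-0.0005,0],"turn":[0,0,0],"gripper":10},{"travel":[-0.008,-0.0008,0],"turn":[0,0,0],"gripper":10},{"travel":[-0.01,-0.0009,0],"turn":[0,0,0],"gripper":10},{"travel":[-0.01,-0.0009,0],"turn":[0,0,0],"gripper":10}]' && python3 -m handwheel '[{"travel":[-0.01,-0.0009,0],"turn":[0,0,0],"gripper":10},{"travel":[-0.01,-0.0009,0],"turn":[0,0,0],"gripper":10},{"travel":[-0.01,-0.0009,0],"turn":[0,0,0],"gripper":10},{"travel":[-0.01,-0.0009,0],"turn":[0,0,0],"gripper":10},{"travel":[-0.01,-0.0009,0],"turn":[0,0,0],"gripper":10}]' && python3 -m handwheel '[{"travel":[-0.01,-0.0009,0],"turn":[0,0,0],"gripper":10},{"travel":[-0.01,-0.0009,0],"turn":[0,0,0],"gripper":10},{"travel":[-0.01,-0.0009,0],"turn":[0,0,0],"gripper":10},{"travel":[-0.01,-0.0009,0],"turn":[0,0,0],"gripper":10},{"travel":[-0.01,-0.0009,0],"turn":[0,0,0],"gripper":10}]' && python3 -m handwheel '[{"travel":[-0.006,-0.0006,0],"turn":[0,0,0],"gripper":10},{"travel":[-0.002,0,0],"turn":[0,0,0],"gripper":10},{"travel":[0,0,0],"turn":[0,0,0],"gripper":10},{"travel":[0,0,0],"turn":[0,0,0],"gripper":10},{"travel":[0,0,0],"turn":[0,0,0],"gripper":10}]'
python3 - <<'E'
from h import *
import cv2
to([.54,-.082,.0576])
s=cams.snapshot("scene");t=cams.snapshot("top")
a=cv2.resize(s[150:230,280:390],(660,480),interpolation=3)
cv2.imwrite("pics/c3.png",a);cv2.imwrite("pics/s3.png",s);cv2.imwrite("pics/t3.png",t)
E
```

```text
time_s: 3.7
tool_pos: [0.5312, -0.1911, 0.0576]
tool_rot: [[-0.0, -1.0, 0.004], [-1.0, 0.0, -0.004], [0.004, -0.004, -1.0]]
force: [-0.1, -6.0, 5.3]
gripper_width: 0.025
time_s: 4.2
tool_pos: [0.5357, -0.1407, 0.0576]
tool_rot: [[0.0, -1.0, 0.004], [-1.0, -0.0, -0.004], [0.004, -0.004, -1.0]]
force: [-0.4, -4.0, 5.5]
gripper_width: 0.0252
time_s: 4.7
tool_pos: [0.5402, -0.0905, 0.0576]
tool_rot: [[0.0, -1.0, 0.004], [-1.0, -0.0, -0.003], [0.003, -0.004, -1.0]]
force: [0.2, -5.2, 5.7]
gripper_width: 0.025
time_s: 5.2
tool_pos: [0.5407, -0.0819, 0.0576]
tool_rot: [[0.0, -1.0, 0.004], [-1.0, -0.0, -0.002], [0.002, -0.004, -1.0]]
force: [-0.1, -1.8, 6.6]
gripper_width: 0.0251
pos [ 0.5407 -0.0819  0.0576] t 5.2 w 0.025101124440482403 F [-0.0865 -1.803   6.5869]
shift(tool) [ 0.0001  0.0007 -0.    ]
```

View pics/c3.png

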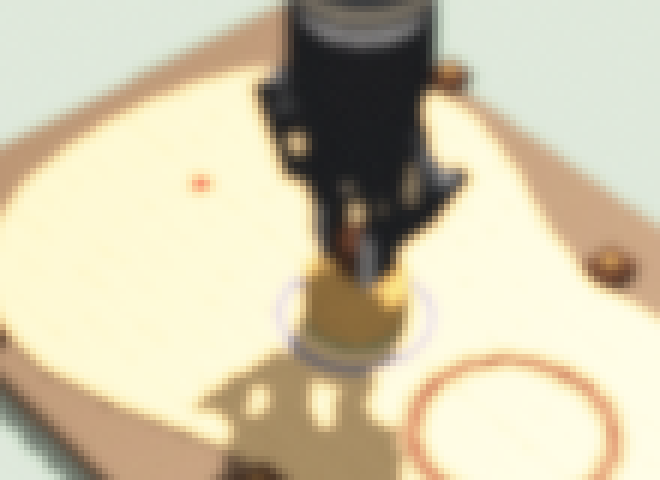

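Weight's sole is central in the ring (ring x 278–436, disc 303–410); red dot free at crop (201,184). Releasing and lifting.

```bash
python3 -m handwheel '[{"travel":[0,0,0],"turn":[0,0,0],"gripper":30},{"travel":[0,0,0],"turn":[0,0,0],"gripper":60},{"travel":[0,0,0],"turn":[0,0,0],"gripper":100},{"travel":[0,0,0],"turn":[0,0,0],"gripper":100},{"travel":[0,0,0],"turn":[0,0,0],"gripper":100}]' 25 && python3 -m handwheel '[{"travel":[0,0,-0.01],"turn":[0,0,0],"gripper":100},{"travel":[0,0,-0.03],"turn":[0,0,0],"gripper":100},{"travel":[0,0,-0.045],"turn":[0,0,0],"gripper":100},{"travel":[0,0,-0.045],"turn":[0,0,0],"gripper":100},{"travel":[0,0,-0.045],"turn":[0,0,0],"gripper":100}]' && python3 -m handwheel '[{"travel":[-0.035,0.008,0],"turn":[0,0,0],"gripper":100},{"travel":[-0.035,0.008,0],"turn":[0,0,0],"gripper":100},{"travel":[-0.035,0.008,0],"turn":[0,0,0],"gripper":100},{"travel":[-0.035,0.008,0],"turn":[0,0,0],"gripper":100},{"travel":[-0.035,0.008,0],"turn":[0,0,0],"gripper":100}]'
python3 - <<'E'
from h import *
import cv2
s=cams.snapshot("scene");t=cams.snapshot("top")
cv2.imwrite("pics/s4.png",s);cv2.imwrite("pics/t4.png",t)
def red(im,r):
    y0,y1,x0,x1=r;c=im[y0:y1,x0:x1].astype(float);w=np.clip(c[...,2]-c[...,1]-np.median(c[...,2]-c[...,1])-12,0,None)
    yy,xx=np.mgrid[y0:y1,x0:x1];print(w.max(),(w>0).sum());return (xx*w).sum()/w.sum(),(yy*w).sum()/w.sum()
a=red(s,(174,187,306,321));b=red(t,(203,217,347,362));print(a,b,onz("scene",a,.021),onz("top",b,.021),tri(a,b))
A=cv2.resize(s[195:295,435:535],(400,400),interpolation=3)
B=cv2.resize(t[200:250,180:230],(400,400),interpolation=3)
C=cv2.resize(s[165:225,290:370],(400,300)[:2],interpolation=3)[:200]
D=cv2.resize(t[190:230,290:370],(400,200),interpolation=3)
cv2.imwrite("pics/c4.png",np.vstack([np.hstack([A,B]),np.hstack([C,D])]))
E
```

```text
time_s: 5.8
tool_pos: [0.5387, -0.0808, 0.056]
tool_rot: [[-0.0, -1.0, -0.001], [-1.0, 0.0, 0.0], [-0.0, 0.001, -1.0]]
force: [-0.6, -0.6, -0.4]
gripper_width: 0.0815
time_s: 6.3
tool_pos: [0.5386, -0.0809, 0.2336]
tool_rot: [[-0.0, -1.0, -0.0], [-1.0, 0.0, 0.0], [-0.0, 0.0, -1.0]]
force: [1.1, -1.0, -0.8]
gripper_width: 0.086
time_s: 6.8
tool_pos: [0.4984, 0.0952, 0.232]
tool_rot: [[-0.0, -1.0, 0.001], [-1.0, 0.0, 0.0], [-0.0, -0.001, -1.0]]
force: [1.4, -1.1, 0.4]
gripper_width: 0.0854
77.0 14
47.0 16
(np.float64(312.9638242894057), np.float64(180.1343669250646)) (np.float64(351.87461773700306), np.float64(212.51681957186545)) [ 0.5227 -0.2193  0.021 ] [ 0.5207 -0.2196  0.021 ] (array([ 0.5212, -0.2201,  0.0195]), np.float64(0.0005274970832555803))
```

View pics/c4.png

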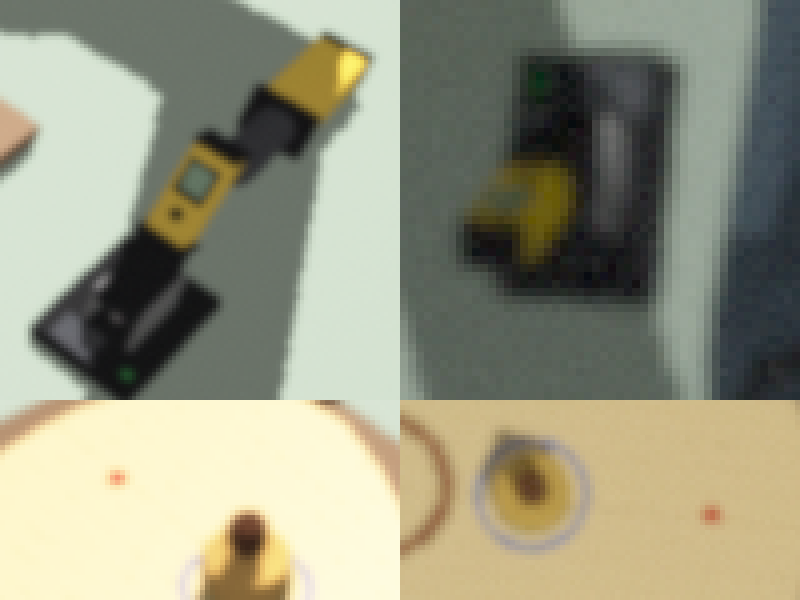

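Top view: weight inside ring at (532,488 of crop), dot at (711,514). Holder crop: handle cap centre at scene crop (224,146), top crop (487,240); display face corners readable. Fitting the gauge pose.

```bash
python3 - <<'E'
from h import *
from scipy.optimize import least_squares
S=lambda x,y:np.array((435+x/4-.4,195+y/4-.4));T=lambda x,y:np.array((180+(x-400)/8-.44,200+y/8-.44))
obs=[("scene",S(224,146),(0,0,150)),("scene",S(147,222),(12,-15,77)),("scene",S(190,249),(12,15,77)),("scene",S(201,141),(12,-15,148)),("scene",S(243,162),(12,15,148)),("top",T(487,240),(0,0,150)),("top",T(575,175),(12,-15,80))]
def pose(q):
    R=(Rn.from_euler("z",q[2])*Rn.from_euler("y",-q[3])).as_matrix();return R,np.array([q[0],q[1],.085])
def f(q,w=1):
    R,m=pose(q);return np.hstack([(proj(n,m+R@(np.array(g)-[0,0,70])/1000)-p) for n,p,g in obs]+[(q[3]-np.radians(25))*10*w])
r=least_squares(f,[.487,.36,-.05,.436]);q=r.x
print("mouth",q[:2],"yaw,lean deg",np.degrees(q[2:]));print(f(q).round(1))
R,m=pose(q);g=m+R@[0,0,.045];Rt=np.c_[-R[:,1],-R[:,0],-R[:,2]]
print("grasp",g,"TCP",g+Rt[:,2]*.019,"standoff",g+Rt[:,2]*(.019-.10));print(Rt)
to(g+Rt[:,2]*(.019-.10),Rt)
E
```

```text
mouth [0.4837 0.3631] yaw,lean deg [-4.1371 21.5844]
[ 1.  -0.7  0.   0.2 -0.6  0.2 -0.7 -1.  -0.5  0.4 -0.2  0.2 -1.4 -0.3
 -0.6]
grasp [0.4672 0.3643 0.1268] TCP [0.4742 0.3637 0.1092] standoff [0.4375 0.3664 0.2022]
[[-0.0721 -0.9275  0.3669]
 [-0.9974  0.0671 -0.0265]
 [-0.     -0.3679 -0.9299]]
pos [0.497  0.0975 0.2318] t 6.9 w 0.08538763261070773 F [ 0.218  -0.958  -0.2464]
shift(tool) [-0.2691  0.0583  0.0301]
turn [0.3779 0.0158 0.0755]
```

```bash
python3 -m handwheel '[{"travel":[-0.038,0.008,0],"turn":[0,0,0],"gripper":100},{"travel":[-0.038,0.008,0],"turn":[0,0,0],"gripper":100},{"travel":[-0.038,0.008,0.004],"turn":[0,0,0],"gripper":100},{"travel":[-0.038,0.008,0.005],"turn":[0,0,0],"gripper":100},{"travel":[-0.038,0.009,0.006],"turn":[0,0,0],"gripper":100}]' && python3 -m handwheel '[{"travel":[-0.038,0.008,0.006],"turn":[0,0,0],"gripper":100},{"travel":[-0.038,0.008,0.006],"turn":[0,0,0],"gripper":100},{"travel":[0,0,0],"turn":[0.1,0.004,0.019],"gripper":100},{"travel":[0,0,0],"turn":[0.1,0.004,0.019],"gripper":100},{"travel":[0,0,0],"turn":[0.1,0.004,0.019],"gripper":100}]' && python3 -m handwheel '[{"travel":[0,0,0],"turn":[0.09,0.004,0.019],"gripper":100},{"travel":[0,0,0],"turn":[0,0,0],"gripper":100},{"travel":[0,0,0],"turn":[0,0,0],"gripper":100},{"travel":[0,0,0],"turn":[0,0,0],"gripper":100},{"travel":[0,0,0],"turn":[0,0,0],"gripper":100}]'
python3 - <<'E'
from h import *
import cv2
to([.4742,.3637,.1092])
s=cams.snapshot("scene");t=cams.snapshot("top")
cv2.imwrite("pics/s5.png",s);cv2.imwrite("pics/t5.png",t)
A=cv2.resize(s[160:280,425:545],(480,480),interpolation=3)
cv2.imwrite("pics/c5.png",A)
print(arm.get_obs()["joints"])
E
```

```text
time_s: 7.4
tool_pos: [0.4585, 0.2848, 0.2169]
tool_rot: [[-0.001, -1.0, 0.001], [-1.0, 0.001, 0.0], [-0.0, -0.001, -1.0]]
force: [1.1, 0.7, -0.1]
gripper_width: 0.0856
time_s: 7.9
tool_pos: [0.4428, 0.3599, 0.205]
tool_rot: [[-0.059, -0.952, 0.299], [-0.998, 0.055, -0.02], [0.002, -0.3, -0.954]]
force: [0.7, -0.2, -0.3]
gripper_width: 0.0853
time_s: 8.4
tool_pos: [0.4437, 0.3599, 0.2048]
tool_rot: [[-0.079, -0.922, 0.38], [-0.997, 0.073, -0.03], [-0.0, -0.381, -0.925]]
force: [-0.7, 0.3, -0.6]
gripper_width: 0.0855
pos [0.4437 0.3599 0.2048] t 8.4 w 0.08554451843370835 F [-0.6928  0.3159 -0.6323]
shift(tool) [-0.0062  0.0086  0.0999]
[ 35.1591  24.4548 103.4094 -23.8349  36.9797 146.9073]
```

View pics/c5.png

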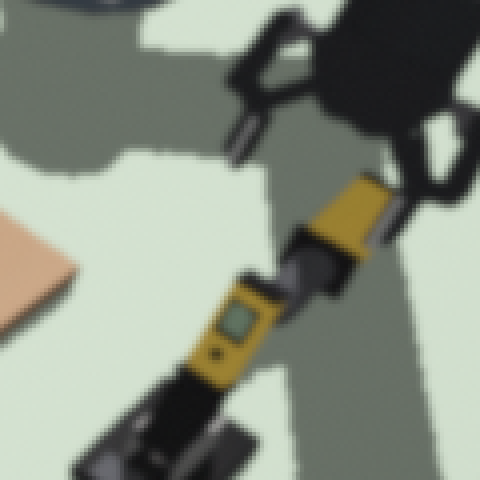

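Open fingertips at (237,160) and (382,240) straddle the axis line of the handle (cap at (266,284)). Shift sideways, go down along the axis, and grip.

```bash
python3 -m handwheel '[{"travel":[-0.003,0.004,0],"turn":[0,0,0],"gripper":100},{"travel":[-0.003,0.004,0.02],"turn":[0,0,0],"gripper":100},{"travel":[0,0,0.03],"turn":[0,0,0],"gripper":100},{"travel":[0,0,0.03],"turn":[0,0,0],"gripper":100},{"travel":[0,0,0.02],"turn":[0,0,0],"gripper":100}]' 40 && python3 -m handwheel '[{"travel":[0,0,0],"turn":[0,0,0],"gripper":70},{"travel":[0,0,0],"turn":[0,0,0],"gripper":50},{"travel":[0,0,0],"turn":[0,0,0],"gripper":35},{"travel":[0,0,0],"turn":[0,0,0],"gripper":20},{"travel":[0,0,0],"turn":[0,0,0],"gripper":15}]' 
python3 - <<'E'
from h import *
import cv2
to([.4742,.3637,.1092])
s=cams.snapshot("scene")
cv2.imwrite("pics/s6.png",s)
E
```

```text
time_s: 9.0
tool_pos: [0.4733, 0.3633, 0.1069]
tool_rot: [[-0.077, -0.923, 0.378], [-0.997, 0.071, -0.031], [0.002, -0.379, -0.925]]
force: [-0.7, -0.9, 0.5]
gripper_width: 0.0855
time_s: 9.5
tool_pos: [0.4732, 0.3639, 0.1101]
tool_rot: [[-0.077, -0.922, 0.381], [-0.997, 0.071, -0.029], [-0.0, -0.382, -0.924]]
force: [-1.4, 0.4, 4.0]
gripper_width: 0.0292
pos [0.4732 0.3639 0.1101] t 9.5 w 0.029163949336260753 F [-1.3588  0.3735  3.9612]
shift(tool) [ 0.0001 -0.0006  0.0012]
```

Width 29 mm matches the 30 mm handle. Drawing it out along its axis.

```bash
python3 -m handwheel '[{"travel":[0,0,0],"turn":[0,0,0],"gripper":10},{"travel":[0,0,0],"turn":[0,0,0],"gripper":10},{"travel":[0,0,-0.005],"turn":[0,0,0],"gripper":10},{"travel":[0,0,-0.01],"turn":[0,0,0],"gripper":10},{"travel":[0,0,-0.01],"turn":[0,0,0],"gripper":10}]' 60 && python3 -m handwheel '[{"travel":[0,0,-0.01],"turn":[0,0,0],"gripper":10},{"travel":[0,0,-0.01],"turn":[0,0,0],"gripper":10},{"travel":[0,0,-0.01],"turn":[0,0,0],"gripper":10},{"travel":[0,0,-0.01],"turn":[0,0,0],"gripper":10},{"travel":[0,0,-0.01],"turn":[0,0,0],"gripper":10}]' && python3 -m handwheel '[{"travel":[0,0,-0.01],"turn":[0,0,0],"gripper":10},{"travel":[0,0,-0.015],"turn":[0,0,0],"gripper":10},{"travel":[0,0,-0.015],"turn":[0,0,0],"gripper":10},{"travel":[0,0,-0.015],"turn":[0,0,0],"gripper":10},{"travel":[0,0,-0.015],"turn":[0,0,0],"gripper":10}]'
```

```text
time_s: 10.05
tool_pos: [0.4632, 0.364, 0.1323]
tool_rot: [[-0.077, -0.922, 0.378], [-0.997, 0.071, -0.03], [0.001, -0.38, -0.925]]
force: [0.5, -0.3, -0.7]
gripper_width: 0.0293
time_s: 10.55
tool_pos: [0.4444, 0.3658, 0.179]
tool_rot: [[-0.077, -0.922, 0.379], [-0.997, 0.071, -0.03], [0.001, -0.38, -0.925]]
force: [0.4, 0.2, -2.4]
gripper_width: 0.0294
time_s: 11.05
tool_pos: [0.4176, 0.3677, 0.2438]
tool_rot: [[-0.077, -0.922, 0.379], [-0.997, 0.071, -0.03], [0.001, -0.38, -0.925]]
force: [-0.5, 0.6, -1.5]
gripper_width: 0.0298
```

```bash
python3 -m handwheel '[{"travel":[0,0,0],"turn":[-0.1,-0.004,-0.019],"gripper":10},{"travel":[0,0,0],"turn":[-0.1,-0.004,-0.019],"gripper":10},{"travel":[0,0,0],"turn":[-0.1,-0.004,-0.019],"gripper":10},{"travel":[0,0,0],"turn":[-0.09,-0.004,-0.019],"gripper":10},{"travel":[0.02,-0.004,0],"turn":[0,0,0],"gripper":10}]' && python3 -m handwheel '[{"travel":[0.038,-0.007,0],"turn":[0,0,0],"gripper":10},{"travel":[0.038,-0.007,0],"turn":[0,0,0],"gripper":10},{"travel":[0.038,-0.007,0],"turn":[0,0,0],"gripper":10},{"travel":[0.038,-0.007,0],"turn":[0,0,0],"gripper":10},{"travel":[0.038,-0.007,0],"turn":[0,0,0],"gripper":10}]' && python3 -m handwheel '[{"travel":[0.038,-0.007,0],"turn":[0,0,0],"gripper":10},{"travel":[0.038,-0.007,0],"turn":[0,0,0],"gripper":10},{"travel":[0.038,-0.007,0],"turn":[0,0,0],"gripper":10},{"travel":[0.038,-0.007,0],"turn":[0,0,0],"gripper":10},{"travel":[0.038,-0.007,0],"turn":[0,0,0],"gripper":10}]' && python3 -m handwheel '[{"travel":[0.038,-0.006,0],"turn":[0,0,0],"gripper":10},{"travel":[0.038,-0.006,0],"turn":[0,0,0],"gripper":10},{"travel":[0.038,-0.006,0],"turn":[0,0,0],"gripper":10},{"travel":[0.038,-0.006,0],"turn":[0,0,0],"gripper":10},{"travel":[0.025,-0.004,0],"turn":[0,0,0],"gripper":10}]'
python3 - <<'E'
from h import *
to([.5215,-.2195,.170],tilt(0))
E
```

```text
time_s: 11.55
tool_pos: [0.425, 0.3493, 0.2437]
tool_rot: [[0.001, -1.0, 0.002], [-1.0, -0.001, 0.004], [-0.004, -0.002, -1.0]]
force: [0.4, -0.3, -1.8]
gripper_width: 0.0293
time_s: 12.05
tool_pos: [0.4572, 0.1565, 0.2433]
tool_rot: [[0.001, -1.0, 0.001], [-1.0, -0.001, 0.001], [-0.001, -0.001, -1.0]]
force: [1.4, 0.0, -0.8]
gripper_width: 0.0292
time_s: 12.55
tool_pos: [0.4922, -0.0336, 0.2432]
tool_rot: [[0.0, -1.0, 0.001], [-1.0, -0.0, 0.001], [-0.001, -0.001, -1.0]]
force: [0.5, 0.1, -1.1]
gripper_width: 0.0289
time_s: 13.05
tool_pos: [0.5206, -0.212, 0.2431]
tool_rot: [[-0.001, -1.0, 0.001], [-1.0, 0.001, -0.001], [0.001, -0.001, -1.0]]
force: [-0.2, 0.0, -1.4]
gripper_width: 0.0296
pos [ 0.5206 -0.212   0.2431] t 13.05 w 0.029649440482119368 F [-0.1765  0.047  -1.416 ]
shift(tool) [ 0.0074 -0.0009  0.0731]
turn [-0.0014 -0.0008 -0.0014]
```

```bash
python3 -m handwheel '[{"travel":[0.007,-0.001,0.02],"turn":[0,0,0],"gripper":10},{"travel":[0,0,0.02],"turn":[0,0,0],"gripper":10},{"travel":[0,0,0.02],"turn":[0,0,0],"gripper":10},{"travel":[0,0,0.02],"turn":[0,0,0],"gripper":10},{"travel":[0,0,0],"turn":[0,0,0],"gripper":10}]'
python3 - <<'E'
from h import *
import cv2
to([.5215,-.2195,.170],tilt(0))
s=cams.snapshot("scene");t=cams.snapshot("top")
cv2.imwrite("pics/s7.png",s);cv2.imwrite("pics/t7.png",t)
A=cv2.resize(s[120:200,270:350],(640,640)[:2],interpolation=3)[:600,40:600]
B=cv2.resize(t[185:235,330:380],(240,240),interpolation=3)
o=np.zeros((600,800,3),np.uint8);o[:,:560]=A;o[:240,560:]=B
cv2.imwrite("pics/c7.png",o)
E
```

```text
time_s: 13.55
tool_pos: [0.5193, -0.2149, 0.1603]
tool_rot: [[0.0, -1.0, -0.005], [-1.0, -0.0, 0.004], [-0.004, 0.005, -1.0]]
force: [-0.3, -0.3, -1.7]
gripper_width: 0.0294
pos [ 0.5193 -0.2149  0.1603] t 13.55 w 0.02938443380574798 F [-0.2941 -0.2932 -1.6995]
shift(tool) [ 0.0045 -0.0022 -0.0097]
turn [0.0051 0.0041 0.    ]
```

View pics/c7.png

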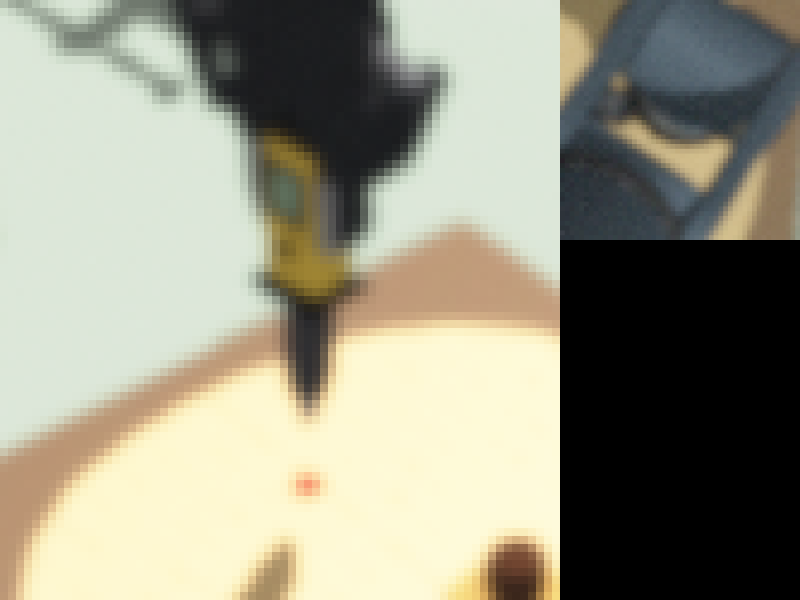

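The scene view shows gauge nearly upright, tip at crop (308,412), dot at (308,486); top view is hidden by the arm. Measuring the lean from the barrel edges.

```bash
python3 - <<'E'
from h import *
import cv2
g=cv2.imread("pics/s7.png").astype(float).mean(2)
rows=[];cs=[]
for y in range(157,173):
    r=g[y,298:330];bg=np.median(np.r_[r[:6],r[-6:]]);w=np.clip(bg-r-15,0,None)
    x0=np.arange(298,330);m=abs(x0-313)<7;w=w*m;c=(x0*w).sum()/max(w.sum(),1e-6);print(y,round(c,2),round(w.sum()/bg,2),end=" | ")
    if 159<=y<=169:rows.append(y);cs.append(c)
print();f=np.polyfit(rows,cs,1);print("slope dx/dy",f[0],"x at 165",np.polyval(f,165))
o=arm.get_obs();tcp=np.array([.5193,-.2149,.1603])
for L in (.085,.09,.096,.10):print(L,"tip if vertical",proj("scene",tcp-[0,0,L]))
for th in(-4,-2,0,2,4):   # lean: lower end towards +x by th
  for ph in(0,):
    d=np.array([np.sin(np.radians(th)),0,-np.cos(np.radians(th))])
    a=proj("scene",tcp+d*.035);b=proj("scene",tcp+d*.085);print(th,"slope",(b-a)[0]/(b-a)[1],"tip",proj("scene",tcp+d*.096),"x165",a[0]+(165-a[1])*(b-a)[0]/(b-a)[1])
E
```

```text
157 313.95 5.3 | 158 313.87 4.85 | 159 313.68 4.75 | 160 313.3 5.24 | 161 312.78 5.45 | 162 312.26 5.2 | 163 312.04 4.85 | 164 312.18 4.27 | 165 312.92 3.21 | 166 313.06 2.73 | 167 313.04 2.65 | 168 313.04 2.35 | 169 313.06 1.66 | 170 313.07 0.95 | 171 313.06 0.48 | 172 313.03 0.12 | 
slope dx/dy -0.007545050000205772 x at 165 312.84313223950096
0.085 tip if vertical [314.0946 168.2554]
0.09 tip if vertical [314.1361 169.3894]
0.096 tip if vertical [314.1857 170.7419]
0.1 tip if vertical [314.2186 171.6386]
-4 slope 0.10135374305324385 tip [315.5625 169.7794] x165 315.0781340060173
-2 slope 0.06835034253743082 tip [314.8759 170.2729] x165 314.51550074325604
0 slope 0.03665890966983931 tip [314.1857 170.7419] x165 313.9752335587479
2 slope 0.006129820104443228 tip [313.4927 171.1859] x165 313.454781696126
4 slope -0.023370288002310072 tip [312.7975 171.6043] x165 312.9518716378742
```

Barrel slope says the lower end leans about 3° to +x (matches tool 22.3° vs socket 25°). Correcting by −0.05 rad about tool x and centring over the dot.

```bash
python3 -m handwheel '[{"travel":[0,0,0],"turn":[-0.05,0.002,0],"gripper":10},{"travel":[0.004,-0.002,0],"turn":[0,0,0],"gripper":10},{"travel":[0,0,0.01],"turn":[0,0,0],"gripper":10},{"travel":[0,0,0.01],"turn":[0,0,0],"gripper":10},{"travel":[0,0,0.005],"turn":[0,0,0],"gripper":10}]' && python3 -m handwheel '[{"travel":[0,0,0],"turn":[0,0,0],"gripper":10},{"travel":[0,0,0],"turn":[0,0,0],"gripper":10},{"travel":[0,0,0],"turn":[0,0,0],"gripper":10},{"travel":[0,0,0],"turn":[0,0,0],"gripper":10},{"travel":[0,0,0],"turn":[0,0,0],"gripper":10}]'
python3 - <<'E'
from h import *
import cv2
to([.5215,-.2195,.130],tilt(-3))
F=[arm.get_obs()["force"] for _ in range(3)];print(F)
s=cams.snapshot("scene");cv2.imwrite("pics/s8.png",s)
A=cv2.resize(s[135:195,280:350],(700,600),interpolation=3);cv2.imwrite("pics/c8.png",A)
tcp=arm.get_obs()["tool_pos"]
for th in(-3,0,3):
    d=np.array([np.sin(np.radians(th)),0,-np.cos(np.radians(th))])
    print(th,*[proj("scene",tcp+d*L) for L in(.028,.09,.098)])
E
```

```text
time_s: 14.15
tool_pos: [0.5207, -0.2196, 0.1362]
tool_rot: [[-0.0, -0.999, -0.052], [-1.0, 0.0, 0.0], [-0.0, 0.052, -0.999]]
force: [-1.2, 1.0, -1.9]
gripper_width: 0.0295
time_s: 14.65
tool_pos: [0.522, -0.2203, 0.1378]
tool_rot: [[-0.0, -0.999, -0.049], [-1.0, 0.0, -0.002], [0.002, 0.049, -0.999]]
force: [0.4, 0.3, -1.1]
gripper_width: 0.0295
pos [ 0.522  -0.2203  0.1378] t 14.65 w 0.02948958309931849 F [ 0.4185  0.297  -1.0934]
shift(tool) [-0.0008  0.0002  0.0078]
turn [-0.0029 -0.0017 -0.0002]
[array([ 0.4185,  0.297 , -1.0934]), array([ 0.4185,  0.297 , -1.0934]), array([ 0.4185,  0.297 , -1.0934])]
-3 [312.4015 159.7426] [313.6304 173.4395] [313.7827 175.1364]
0 [312.0907 159.9496] [312.668  174.1072] [312.7396 175.8636]
3 [311.7788 160.1387] [311.6997 174.7229] [311.6899 176.5349]
```

View pics/c8.png

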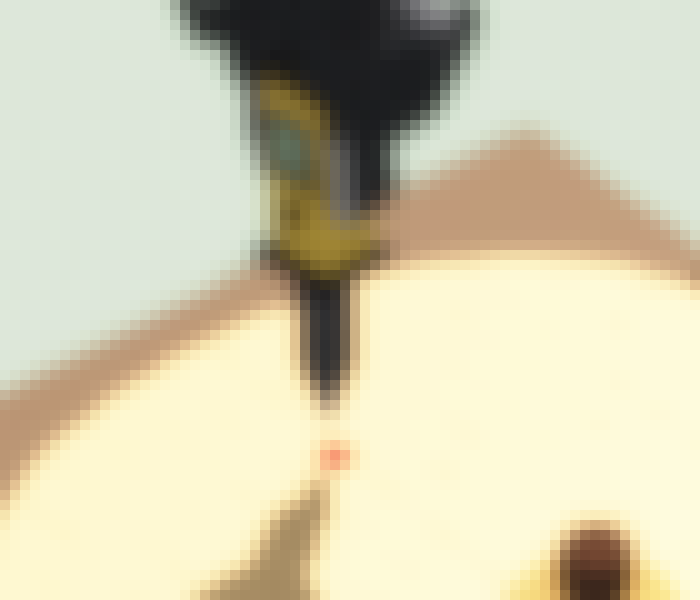

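Tip at crop (327,405), dot (336,457): about 1 mm off. Refining the lean on the now clean background.

```bash
python3 - <<'E'
from h import *
import cv2
im=cv2.imread("pics/s8.png").astype(float);g=im.mean(2)
R=[];C=[]
for y in range(163,177):
    x0=np.arange(302,325);r=g[y,302:325];l=np.median(r[:5]);h=np.median(r[-5:]);bg=np.where(x0<312,l,h)
    w=np.clip(bg-r-12,0,None)*(abs(x0-312.5)<6);c=(x0*w).sum()/max(w.sum(),1e-6)
    print(y,round(c,2),round(w.sum()/l,2),end=" | ")
    if 166<=y<=174:R.append(y);C.append(c)
f=np.polyfit(R,C,1);print("\nslope",f[0],"at 175",np.polyval(f,175))
tcp=np.array([.522,-.2203,.1378])
for th in(-4,-2,0,2):
    d=np.array([np.sin(np.radians(th)),0,-np.cos(np.radians(th))]);a=proj("scene",tcp+d*.05);b=proj("scene",tcp+d*.09);print(th,(b-a)[0]/(b-a)[1],b)
print(proj("scene",[.5215,-.2195,.021]),proj("scene",[.522,-.2203,.021]))
E
```

```text
163 312.29 5.64 | 164 312.37 5.07 | 165 312.49 4.52 | 166 312.48 3.94 | 167 312.29 3.67 | 168 312.18 3.62 | 169 312.15 3.61 | 170 312.17 3.52 | 171 312.17 3.26 | 172 312.17 2.73 | 173 312.21 1.95 | 174 312.23 1.18 | 175 312.31 0.59 | 176 312.28 0.17 | 
slope -0.020516669241587113 at 175 312.1255993664717
-4 0.10673360264719399 [313.9493 173.1862]
-2 0.07306515286956664 [313.3101 173.6482]
0 0.040772190513002474 [312.6677 174.0876]
2 0.009697931824182918 [312.0227 174.504 ]
[313.1665 179.9466] [312.9052 179.9117]
```

```bash
python3 -m handwheel '[{"travel":[-0.0008,0.0005,0],"turn":[-0.02,0,0],"gripper":10},{"travel":[0,-0.0004,0.005],"turn":[0,0,0],"gripper":10},{"travel":[0,-0.0004,0.005],"turn":[0,0,0],"gripper":10},{"travel":[0,-0.0002,0.003],"turn":[0,0,0],"gripper":10},{"travel":[0,0,0],"turn":[0,0,0],"gripper":10}]' && for i in 1; do python3 -m handwheel '[{"travel":[0,0,0.001],"turn":[0,0,0],"gripper":10},{"travel":[0,0,0.001],"turn":[0,0,0],"gripper":10},{"travel":[0,0,0],"turn":[0,0,0],"gripper":10},{"travel":[0,0,0],"turn":[0,0,0],"gripper":10},{"travel":[0,0,0],"turn":[0,0,0],"gripper":10}]'; done; python3 -m handwheel '[{"travel":[0,-0.0002,0.001],"turn":[0,0,0],"gripper":10},{"travel":[0,0,0.001],"turn":[0,0,0],"gripper":10},{"travel":[0,0,0],"turn":[0,0,0],"gripper":10},{"travel":[0,0,0],"turn":[0,0,0],"gripper":10},{"travel":[0,0,0],"turn":[0,0,0],"gripper":10}]'; python3 -m handwheel '[{"travel":[0,-0.0002,0.001],"turn":[0,0,0],"gripper":10},{"travel":[0,0,0.001],"turn":[0,0,0],"gripper":10},{"travel":[0,0,0],"turn":[0,0,0],"gripper":10},{"travel":[0,0,0],"turn":[0,0,0],"gripper":10},{"travel":[0,0,0],"turn":[0,0,0],"gripper":10}]'
```

```text
time_s: 15.2
tool_pos: [0.5209, -0.2191, 0.1236]
tool_rot: [[-0.0, -0.997, -0.072], [-1.0, 0.0, -0.0], [0.0, 0.072, -0.997]]
force: [0.1, 0.6, -2.3]
gripper_width: 0.0292
time_s: 15.7
tool_pos: [0.5214, -0.2195, 0.1226]
tool_rot: [[-0.0, -0.998, -0.07], [-1.0, 0.0, -0.002], [0.002, 0.07, -0.998]]
force: [0.2, -0.1, -1.1]
gripper_width: 0.0293
time_s: 16.2
tool_pos: [0.5214, -0.2194, 0.1204]
tool_rot: [[-0.0, -0.998, -0.07], [-1.0, 0.0, -0.001], [0.001, 0.07, -0.998]]
force: [0.3, 0.1, -0.9]
gripper_width: 0.0293
time_s: 16.7
tool_pos: [0.5216, -0.2195, 0.1186]
tool_rot: [[-0.0, -0.998, -0.07], [-1.0, 0.0, -0.002], [0.002, 0.07, -0.998]]
force: [-0.3, -0.9, -0.3]
gripper_width: 0.0292
```

```bash
python3 -m handwheel '[{"travel":[0,-0.0002,0.001],"turn":[0,0,0],"gripper":10},{"travel":[0,0,0.001],"turn":[0,0,0],"gripper":10},{"travel":[0,0,0],"turn":[0,0,0],"gripper":10},{"travel":[0,0,0],"turn":[0,0,0],"gripper":10},{"travel":[0,0,0],"turn":[0,0,0],"gripper":10}]'; python3 -c "
from h import *
F=[]
for i in range(6):
    cams.snapshot('scene');F.append(arm.get_obs()['force'][2])
print(F,arm.get_obs()['tool_pos'])"; python3 -m handwheel '[{"travel":[0,-0.0002,0.001],"turn":[0,0,0],"gripper":10},{"travel":[0,0,0.001],"turn":[0,0,0],"gripper":10},{"travel":[0,0,0],"turn":[0,0,0],"gripper":10},{"travel":[0,0,0],"turn":[0,0,0],"gripper":10},{"travel":[0,0,0],"turn":[0,0,0],"gripper":10}]'; python3 -c "
from h import *
F=[]
for i in range(6):
    cams.snapshot('scene');F.append(arm.get_obs()['force'][2])
print(F,arm.get_obs()['tool_pos'])"
```

```text
time_s: 17.2
tool_pos: [0.5216, -0.2195, 0.1165]
tool_rot: [[-0.0, -0.998, -0.07], [-1.0, 0.0, -0.002], [0.002, 0.07, -0.998]]
force: [-0.6, -0.7, 0.8]
gripper_width: 0.0293
[np.float64(0.3060733474064), np.float64(1.121944547296252), np.float64(1.2045169950956935), np.float64(0.5112487703829532), np.float64(0.6848453764394876), np.float64(1.0918277672302101)] [ 0.5216 -0.2195  0.1165]
time_s: 18.0
tool_pos: [0.5216, -0.2195, 0.1145]
tool_rot: [[-0.0, -0.998, -0.07], [-1.0, 0.0, -0.002], [0.002, 0.07, -0.998]]
force: [0.3, -0.1, 2.0]
gripper_width: 0.0292
[np.float64(1.977666380813437), np.float64(1.0627305236530222), np.float64(1.8762004719075631), np.float64(1.4592617232245237), np.float64(1.4839987352733621), np.float64(2.242037340200527)] [ 0.5216 -0.2195  0.1145]
```

Force above the hanging baseline (−1.4 N): ~3.1 N, i.e. nose about half way in. Check by picture.

```bash
python3 - <<'E'
from h import *
import cv2
im=cams.snapshot("scene");cv2.imwrite("pics/s9.png",im);g=im.astype(float).mean(2)
for y in range(166,185):
    x0=np.arange(302,325);r=g[y,302:325];bg=np.where(x0<312,np.median(r[:5]),np.median(r[-5:]))
    w=np.clip(bg-r-12,0,None)*(abs(x0-312.7)<6);print(y,round((x0*w).sum()/max(w.sum(),1e-6),2),round(w.sum()/bg[0],2),end=" | ")
tcp=arm.get_obs()["tool_pos"]
for th in(-3,0,3):
    d=np.array([np.sin(np.radians(th)),0,-np.cos(np.radians(th))]);print(th,*[proj("scene",tcp+d*L) for L in(.045,.065,.0935)])
A=cv2.resize(im[145:195,280:370],(720,400),interpolation=3);cv2.imwrite("pics/c9.png",A)
E
```

```text
166 313.38 6.3 | 167 312.97 5.19 | 168 312.66 4.32 | 169 312.61 3.85 | 170 312.67 3.54 | 171 312.76 3.36 | 172 312.83 3.36 | 173 312.89 3.42 | 174 312.91 3.44 | 175 312.91 3.39 | 176 312.94 3.15 | 177 313.03 2.62 | 178 313.09 1.9 | 179 313.04 1.43 | 180 312.95 1.33 | 181 312.64 1.44 | 182 312.08 1.65 | 183 311.62 1.78 | 184 311.17 1.82 | -3 [313.2225 168.9621] [313.6101 173.2817] [314.1474 179.2688]
0 [312.735  169.2959] [312.9143 173.7642] [313.163  179.9633]
3 [312.2455 169.6024] [312.215  174.2086] [312.1726 180.6055]
```

View pics/c9.png

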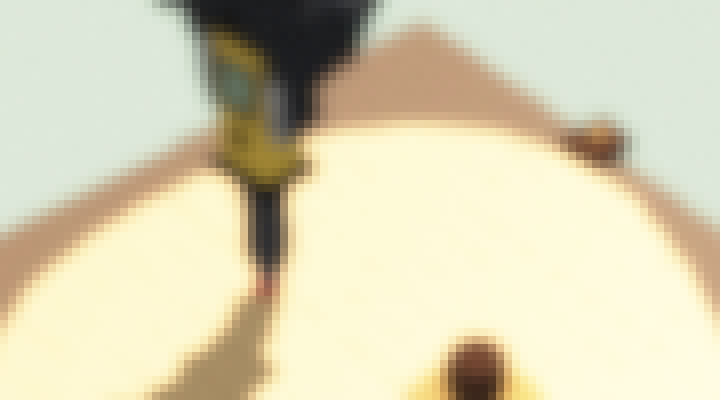

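Picture shows the tip standing on the red dot (crop (265,285)), barrel column slope 0.045 px/row against 0.040 for a true vertical. Handing in.

```bash
python3 -m handwheel '[{"travel":[0,0,0],"turn":[0,0,0],"gripper":10},{"travel":[0,0,0],"turn":[0,0,0],"gripper":10},{"travel":[0,0,0],"turn":[0,0,0],"gripper":10},{"travel":[0,0,0],"turn":[0,0,0],"gripper":10},{"travel":[0,0,0],"turn":[0,0,0],"gripper":10}]' && python3 -c "
from plant import arm
print(arm.job_done())"
```

```text
time_s: 18.85
tool_pos: [0.5216, -0.2195, 0.1145]
tool_rot: [[-0.0, -0.998, -0.07], [-1.0, 0.0, -0.002], [0.002, 0.07, -0.998]]
force: [0.2, 0.2, 1.3]
gripper_width: 0.0296
the job is handed in; nothing more can be done
None
```

I slid the weight by its knob into the blue ring and let go of it there. Then I drew the gauge from its holder and now hold it upright on the red dot. The job was handed in at about 19 s of the 67 s allowed.

- **Weight:** after I let go, the top view showed it standing well inside the ring. While I gripped and slid it, the fingers pressed down on it with about 5–6 N, so it should not have lifted.
- **Gauge position:** the last scene picture puts the tip on the dot, within about 1 mm. The barrel's slope in that picture agrees with upright to within about a degree.
- **Nose:** the push is about 3 N by averaged force, roughly 5 mm in. Single force readings scatter by about 0.5 N (the last one gave about 2.7 N), so I relied on the average and on the roughly 5 mm of travel after contact.
- **Not checked:** the top camera's view of the gauge was blocked by the arm. Sideways lean along the jaw direction is therefore inferred from the flat grip on the handle, not measured separately.

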